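# Load two tube blocks on a bench shaker and hold the long one in the corner

### The arm

A 6-joint arm with a two-finger parallel gripper is mounted at the origin on the work surface. World frame = base frame: x ahead of the robot, y to its left, z up, the work surface at z = 0. Lengths are in m, angles in rad, forces in N, time in s.
With the tool pointing down it reaches from about 0.375 to 0.925 m from the base axis. Payload 5.7 kg.
Tool frame: the origin (TCP) lies at the very end of the fingers, on their centre line; the grasp point (between the pads) lies 19 mm behind it (pinch_z is the distance from the TCP to the grasp point, in m); z points along the fingers, y is the direction in which the jaws open and shut (so a half turn about z gives the same grasp; the last joint's range is limited). The gripper opens to 85 mm and grips with 20 to 120 N. Pads are 22 mm wide; open, the fingers measure 114 mm over their backs; the gripper's body (76 mm by 85 mm) begins 54 mm behind the grasp point. The pads swing forward as they close: fully open they stand 13 mm farther back than shut.
Start: joints at [1.143, 0.359, 1.51, -0, 1.272, -0.115], TCP at [0.185, 0.571, 0.231] pointing down, gripper open.
Joint ranges: [-2.97, 2.97], [-1.01, 2.36], [0.21, 2.38], [-0.96, 4.11], [0.2, 2.71], [-2.98, 2.98]. Speed limits (rad/s): [2.39, 2.39, 3.14, 3.14, 3.14, 3.14].

### API

Orientations are given as a rotation vector (axis times angle).
In Python, from bench import * gives the robot as it stands.
- The arm moves only by the tool jog_arm, never from a script. Its arguments are lists of equal length, an entry for each row: "offset": the shift along the tool's x, y, z in m, a list of three; "rotation": the turn, a rotation vector about the tool's x, y, z in rad, a list of three; "claw": the finger opening in m, from 0 to 0.0854. In form: {"offset": [[tx, ty, tz], ...], "rotation": [[wx, wy, wz], ...], "claw": [claw, ...]}. A call has 1 to 12 rows; each row is the pose to reach, as a shift and turn from the pose commanded when the call began, along the tool's axes at that moment; what a row does not reach only later rows make up. A row lasts 1/12 s, in which the tool goes at most 41.7 mm and 7.16 degrees, less where a joint would pass 70% of its speed; a pose out of reach is approached as far as the arm can. A call with a gripper value outside its range is refused whole. The fingers move at their own pace and stop on an object; the grip force is fixed at half the most. Time passes only in rows, so rows that repeat a pose let the fingers close. It gives the time, the measured TCP pose, the force and the opening at its end, in the units of the state.
- sense(): the state, without advancing time (a new reading comes with each control period).
- grab_frame(name): name is "scene" or "top"; returns a dict with "image" (400x640x3 uint8, red, green, blue), "camera_matrix" (3x3 intrinsics, pixels), "camera_from_world" (4x4, takes a point from world to camera coordinates). Camera axes: x right, y down, z forward; pixel columns grow to the right and rows downward; lengths in m; the calibration is good to about 2 mm. A picture is of the moment at which its call begins. There is no depth.
- hand_in(): hands the job in, once; it reports no verdict.
The state is a dict: "time_s": time; "qpos": joint angles; "joint_velocities": joint speeds; "tau": joint torques, N m; "ee_pos": TCP position; "ee_rot": TCP orientation; "force": force on the tool from outside, world axes, zero at the start; "torque": the same for the moment, N m; "finger_gap": finger opening in m.
Only numpy, scipy, OpenCV 4.12 (cv2) and the standard library are available. Lean on these libraries where they do the work, as an engineer would, in place of code of your own. Each camera call takes 0.05 s, during which the arm holds its last target. There are 200 camera calls.

### The job

Two look-alike aluminium tube blocks, a short and a long one, stand on the rubber mat: first set the short one down inside the ribbed bay on top of the bench shaker and let go of it. Then stand the long one on the shaker's top and push it firmly into the corner, its long side flush against the long back stop and its end against the short side stop at the same time, and finish while still holding it there with the fingers, pressed against both stops (a colleague will tighten the clamp). Do not push aside or tip the bottle, the tip box or the beaker.

Things in the scene. Friction and masses are not known exactly. Their poses are not given: they have to be found in the camera images.
- shaker: bench shaker, a white housing with a polished, slippery aluminium deck, fixed; 220 (x) x 200 (y) mm, its flat deck 60 mm above the bench. Origin: centre of its underside, on the bench; z up, x towards its back (the control panel is on the -x side, the back stop at +x, the side stop at +y). It stands to the left or right of the mat, turned up to 17 degrees
- bay_floor (a point): on the shaker's deck (60 mm above the bench), centre of the ribbed bay in the front row, for the short block: 50 mm (x) by 70 mm (y) inside, enclosed by four dark steel ribs 8 mm high and 6 mm thick. Axes as the shaker's; it lies at (-55, 0, 60) mm in the shaker's frame
- corner (a point): inner corner point of the two stops on the deck (60 mm above the bench), at (85, 70, 60) mm in the shaker's frame, axes as the shaker's. A long block home in the corner, its length along y, has its centre at (-20, -45, 25) mm from this point. The deck is free and flat from here to 78 mm towards -x and 170 mm towards -y
- back_stop: fixed, rigid bar of black, slippery plastic on the deck along the shaker's y, 10 mm thick, 130 mm long, 10 mm high; its face towards -x is the back stop, 5 mm from the bar's middle. Origin: centre of its underside
- side_stop: fixed, rigid bar of black, slippery plastic on the deck along the shaker's x, 50 mm long, 10 mm thick, 10 mm high; its face towards -y is the side stop, 5 mm from the bar's middle. Origin: centre of its underside
- mat: black rubber mat, fixed, 240 (x) x 200 (y) x 3 mm, on which both blocks stand at the start. Origin: centre of its underside
- long_block_center (a point): centre (half-way up, 25 mm above its underside) of the long tube block: loose aluminium block with small dark wells in its top, 40 mm wide (its x), 90 mm long (its y), 50 mm tall (z up), about 0.32 kg
- short_block_center (a point): centre (half-way up, 25 mm above its underside) of the short tube block: like the long one but 60 mm long: 40 mm wide (its x), 60 mm long (its y), 50 mm tall (z up), about 0.21 kg
- long_block: the long tube block; origin at the centre of its underside, axes as its centre point's
- short_block: the short tube block; origin at the centre of its underside, axes as its centre point's
- reagent_bottle: bystander: glass bottle with blue cap, 72 mm wide, 170 mm tall, far to the left; origin at the centre of its underside
- tip_box: bystander: pipette-tip box, 85 x 120 x 52 mm, beyond the work; origin at the centre of its underside
- pen_beaker: bystander: glass beaker, 70 mm wide, 90 mm tall, far to the right; origin at the centre of its underside
Things that resemble listed ones, but are neither listed nor needed, are in the scene too. What is shaped like the short_block but green is not meant. What is shaped like the long_block but turquoise is not meant.

How it is judged:
On the way, in this order (a step that is already met when the one before it is completed fails the run):
1. the short block stands in the ribbed bay, let go (x of short_block_center in the frame of bay_floor between -0.009 and 0.009 m and y of short_block_center in the frame of bay_floor between -0.009 and 0.009 m and z of short_block_center in the frame of bay_floor between 0.02 and 0.03 m and angle between short_block_center's own z axis and vertical below 0.08 rad and contact force between each of the arm, the fingers and short_block below 0.05 N and linear speed of short_block below 0.02 m/s), for 0.2 s.
2. the long block is pressed into the corner against both stops (x of long_block_center in the frame of corner between -0.0235 and -0.0165 m and y of long_block_center in the frame of corner between -0.0485 and -0.0415 m and z of long_block_center in the frame of corner between 0.021 and 0.03 m and angle between long_block_center's own z axis and vertical below 0.06 rad and angle between the y axis of long_block_center and the y axis of shaker, either way round below 0.04 rad and contact force between long_block and back_stop above 1.5 N and contact force between long_block and side_stop above 1.5 N and contact force between the fingers and long_block above 1 N and linear speed of long_block below 0.02 m/s), for 0.2 s.
At the end, for the whole second after the job is handed in: Short block upright, released, within 9 mm of the bay's centre. Long block on the deck within 3.5 mm of home in the corner, upright, square within 2 degrees, still, held by the fingers, pressing over 1.5 N on each of the two stops, through the last second (all of step 1 and all of step 2); the arm keeps its last pose, push and grip.
It fails at once if the reagent bottle is moved more than 30 mm or tipped (distance of reagent_bottle from where it was at the start of the episode above 0.03 m or angle between reagent_bottle's own z axis and vertical above 0.3 rad).
It fails at once if the pipette-tip box is moved more than 30 mm or tipped (distance of tip_box from where it was at the start of the episode above 0.03 m or angle between tip_box's own z axis and vertical above 0.3 rad).
It fails at once if the glass beaker is moved more than 30 mm or tipped (distance of pen_beaker from where it was at the start of the episode above 0.03 m or angle between pen_beaker's own z axis and vertical above 0.3 rad).
It also fails if it takes over 67 s, if anything falls off the work surface, if the arm or the gripper's body presses on something with over 40 N, if the wrist force passes 120 N, or if a joint passes its speed limit or range.

## Working session

There is one attempt and no reset: what is moved stays moved. The work goes in short steps, Python scripts to look and compute and a tool call to move; the robot and the scene stay as the last step left them, time stands still between calls to the robot, and variables do not carry over. Pictures are saved under pics/ and viewed, about 8 in all and at most 12, crops included, and the job is handed in when it is done.

Besides the shell and the picture viewer there is one more tool, called as name(argument=value, ...) on one line, values as JSON. jog_arm: Moves the arm, as the interface text tells. Its arguments: {"type":"object","properties":{"offset":{"type":"array","items":{"type":"array","items":{"type":"number"}}},"rotation":{"type":"array","items":{"type":"array","items":{"type":"number"}}},"claw":{"type":"array","items":{"type":"number"}}},"required":["offset","rotation","claw"]}

```bash
mkdir -p pics; ls; python3 - <<'E'
from bench import *
import cv2,numpy as np
s=sense();print(s)
for n in("scene","top"):
    f=grab_frame(n);cv2.imwrite(f"pics/{n}0.png",f["image"][:,:,::-1]);np.savez(f"{n}.npz",**f);print(n,f["camera_matrix"],f["camera_from_world"])
E
```

```text
pics
{'time_s': 0.0, 'qpos': array([ 1.14288524e+00,  3.59542628e-01,  1.51143314e+00,  2.78605843e-05,
        1.27252401e+00, -1.15104500e-01]), 'joint_velocities': array([ 0.00015976, -0.00268398,  0.00034864,  0.0004949 ,  0.00148783,
        0.00155955]), 'tau': array([ 1.44087076e-03, -5.27613223e+01, -2.78616571e+01,  3.42298972e-05,
        1.31571415e-02, -9.85293298e-06]), 'ee_pos': array([0.18435092, 0.57025354, 0.23043094]), 'ee_rot': array([-4.89283508e-01, -3.10271225e+00,  2.87425046e-03]), 'force': array([ 0.68451916, -0.03127369,  0.00462818]), 'torque': array([-0.00023016, -0.02370714,  0.02280119]), 'finger_gap': 0.08530099258222774}
scene [[373.253233     0.         315.1935231 ]
 [  0.         373.253233   199.64950686]
 [  0.           0.           1.        ]] [[ 0.59107961  0.80661166 -0.00159285 -0.35661711]
 [ 0.67799618 -0.4978989  -0.54075675 -0.35666857]
 [-0.43697378  0.31855034 -0.84117751  1.33511387]
 [ 0.          0.          0.          1.        ]]
top [[506.41141357   0.         319.59558211]
 [  0.         506.41141357 205.5344167 ]
 [  0.           0.           1.        ]] [[-1.97423623e-02 -9.99784147e-01  6.47285837e-03 -1.44072247e-03]
 [-9.98024032e-01  1.93205153e-02 -5.97892087e-02  5.89033717e-01]
 [ 5.96512441e-02 -7.64044843e-03 -9.98190038e-01  1.45720953e+00]
 [ 0.00000000e+00  0.00000000e+00  0.00000000e+00  1.00000000e+00]]
```

View pics/scene0.png

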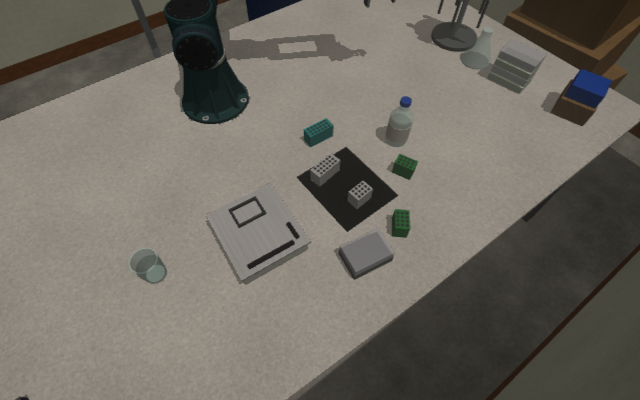

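View pics/top0.png

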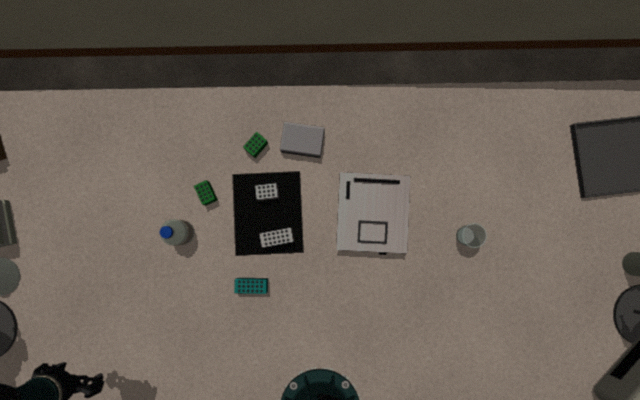

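Top view: mat around (268,213), short block (266,191), long block (276,237), shaker right of the mat around (373,214) with bay at (372,232), back stop (377,181) and side stop (348,190). Now I rectify it to metric planes to measure.

```bash
cat > h.py <<'E'
import cv2,numpy as np
def P(f,p):
    p=np.atleast_2d(p);T=f["camera_from_world"];c=p@T[:3,:3].T+T[:3,3];u=c@f["camera_matrix"].T;return u[:,:2]/u[:,2:]
def back(f,uv,z):
    T=f["camera_from_world"];d=np.c_[np.atleast_2d(uv),np.ones(len(np.atleast_2d(uv)))]@np.linalg.inv(f["camera_matrix"]).T@T[:3,:3];o=-T[:3,:3].T@T[:3,3]
    return o+d*((z-o[2])/d[:,2])[:,None]
def rect(f,z,x0,x1,y0,y1,s):
    # image: up=+x, left=+y ; s px per m
    W,H=int((y1-y0)*s),int((x1-x0)*s)
    w=np.array([[x1,y1,z],[x1,y0,z],[x0,y0,z],[x0,y1,z]])
    M=cv2.getPerspectiveTransform(P(f,w).astype(np.float32),np.float32([[0,0],[W,0],[W,H],[0,H]]))
    return cv2.warpPerspective(f["image"],M,(W,H),flags=cv2.INTER_CUBIC)
E
python3 - <<'E'
from h import *
f=np.load("top.npz")
a=rect(f,.053,.44,.70,.02,.24,1500);b=rect(f,.060,.44,.70,-.27,-.03,1500)
c=np.hstack([a,b]);print(c.shape)
cv2.imwrite("pics/r1.png",c[:,:,::-1])
g=cv2.cvtColor(a,cv2.COLOR_RGB2GRAY);m=(g>95).astype(np.uint8);m=cv2.morphologyEx(m,cv2.MORPH_CLOSE,np.ones((21,21)))
for k in cv2.findContours(m,0,2)[0]:
    if cv2.contourArea(k)>2000:
        r=cv2.minAreaRect(k);print((.70-r[0][1]/1500,.24-r[0][0]/1500),np.array(r[1])/1500,r[2])
E
```

```text
(389, 690, 3)
(0.5706666870117187, 0.13033333333333333) [0.25866663 0.21933329] 90.0
```

View pics/r1.png

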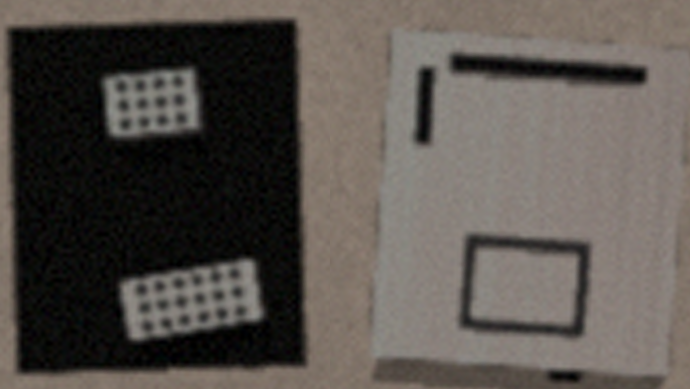

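The rectified view shows the short block at px (152,104) and the long at (191,300), plus the stops and the bay ribs. I'll fit rectangles to each.

```bash
python3 - <<'E'
from h import *
f=np.load("top.npz");s=3000
def fit(z,x0,x1,y0,y1,thr,dark,close,amin):
    a=rect(f,z,x0,x1,y0,y1,s);g=cv2.GaussianBlur(cv2.cvtColor(a,cv2.COLOR_RGB2GRAY),(9,9),0)
    m=((g<thr) if dark else (g>thr)).astype(np.uint8)
    m=cv2.morphologyEx(m,cv2.MORPH_CLOSE,np.ones((close,close)))
    for k in cv2.findContours(m,0,2)[0]:
        if cv2.contourArea(k)>amin:
            r=cv2.minAreaRect(k);B=cv2.boxPoints(r);w=np.c_[x1-B[:,1]/s,y1-B[:,0]/s]
            e=w[1]-w[0];h=w[2]-w[1];l=e if np.hypot(*e)>np.hypot(*h) else h
            print(w.mean(0).round(4),np.round(np.array(r[1])/s,4),"long-axis angle from y deg",round((np.degrees(np.arctan2(-l[0],l[1]))+90)%180-90,2))
print("short");fit(.053,.605,.665,.095,.185,85,0,41,4000)
print("long");fit(.053,.46,.54,.055,.175,85,0,41,4000)
print("stops");fit(.070,.6,.68,-.26,-.05,70,1,3,2000)
print("bay");fit(.068,.46,.55,-.21,-.08,80,1,3,2000)
print("deck");fit(.060,.44,.70,-.28,-.01,115,0,61,40000)
E
```

```text
short
[0.6283 0.1387] [0.0476 0.0611] long-axis angle from y deg 4.09
long
[0.4997 0.1127] [0.0407 0.0908] long-axis angle from y deg 9.66
stops
[ 0.6287 -0.0923] [0.0097 0.0502] long-axis angle from y deg 86.59
[ 0.6525 -0.1741] [0.1294 0.0128] long-axis angle from y deg -4.07
bay
[ 0.509  -0.1589] [0.0831 0.0634] long-axis angle from y deg -4.11
deck
[ 0.5703 -0.1448] [0.2593 0.2697] long-axis angle from y deg 0.0
```

```bash
cat >> h.py <<'E'
from scipy.spatial.transform import Rotation as Ro
def go(s,x,y,z,deg):
    "jaw (tool y) axis at deg from world x, tool down"
    c,n=np.cos(np.radians(deg)),np.sin(np.radians(deg))
    T=np.array([[-n,c,0],[c,n,0],[0,0,-1]]).T
    R=Ro.from_rotvec(s["ee_rot"]).as_matrix();t=np.array([x,y,z])
    print("at",s["time_s"],s["ee_pos"].round(4),"yaw",round(np.degrees(np.arctan2(R[1,1],R[0,1])),2),"F",s["force"].round(2),"gap",round(s["finger_gap"],4))
    T=np.array([[n,c,0],[-c,n,0],[0,0,-1]]).T if np.linalg.det(T)<0 else T
    print("offset",(R.T@(t-s["ee_pos"])).round(4),"rot",Ro.from_matrix(R.T@T).as_rotvec().round(4))
E
python3 - <<'E'
from h import *;from bench import *
go(sense(),.631,.1385,.12,4.5)
E
```

```text
at 0.1 [0.1844 0.5703 0.2305] yaw 72.08 F [-0.82  0.57  0.12] gap 0.0851
offset [-0.5579 -0.2732  0.1109] rot [-1.6000e-03  8.0000e-04  1.1794e+00]
```

jog_arm(offset=[[-0.558, -0.273, 0], [-0.558, -0.273, 0], [-0.558, -0.273, 0], [-0.558, -0.273, 0], [-0.558, -0.273, 0], [-0.558, -0.273, 0], [-0.558, -0.273, 0], [-0.558, -0.273, 0], [-0.558, -0.273, 0], [-0.558, -0.273, 0], [-0.558, -0.273, 0], [-0.558, -0.273, 0.02]], rotation=[[0, 0, 1.179], [0, 0, 1.179], [0, 0, 1.179], [0, 0, 1.179], [0, 0, 1.179], [0, 0, 1.179], [0, 0, 1.179], [0, 0, 1.179], [0, 0, 1.179], [0, 0, 1.179], [0, 0, 1.179], [0, 0, 1.179]], claw=[0.085, 0.085, 0.085, 0.085, 0.085, 0.085, 0.085, 0.085, 0.085, 0.085, 0.085, 0.085])

```text
time_s: 1.1
ee_pos: [0.5457, 0.2221, 0.2268]
ee_rot: [2.132, 2.306, 0.002]
force: [0.0, 1.4, 0.1]
finger_gap: 0.0852
```

```bash
python3 - <<'E'
from h import *;from bench import *
go(sense(),.631,.1385,.12,4.5)
E
```

```text
at 1.1 [0.5457 0.2221 0.2268] yaw 4.5 F [0.02 1.37 0.09] gap 0.0852
offset [-0.0901  0.0784  0.1068] rot [ 0.0011 -0.0002 -0.    ]
```

jog_arm(offset=[[-0.09, 0.078, 0.02], [-0.09, 0.078, 0.04], [-0.09, 0.078, 0.06], [-0.09, 0.078, 0.08], [-0.09, 0.078, 0.1], [-0.09, 0.078, 0.107], [-0.09, 0.078, 0.107], [-0.09, 0.078, 0.107]], rotation=[[0, 0, 0], [0, 0, 0], [0, 0, 0], [0, 0, 0], [0, 0, 0], [0, 0, 0], [0, 0, 0], [0, 0, 0]], claw=[0.085, 0.085, 0.085, 0.085, 0.085, 0.085, 0.085, 0.085])

```text
time_s: 1.77
ee_pos: [0.6287, 0.1406, 0.1194]
ee_rot: [-2.131, -2.308, 0.001]
force: [-0.1, -0.9, 1.1]
finger_gap: 0.0851
```

```bash
python3 - <<'E'
from h import *;from bench import *
go(sense(),.631,.1385,.018,4.5)
f=grab_frame("top");a=rect(f,.053,.55,.72,.04,.24,3000);cv2.imwrite("pics/g1.png",a[:,:,::-1])
E
```

```text
at 1.7667 [0.6287 0.1406 0.1194] yaw 4.55 F [-0.05 -0.88  1.15] gap 0.0851
offset [-0.0023  0.0022  0.1014] rot [-0.0006 -0.      0.0009]
```

View pics/g1.png

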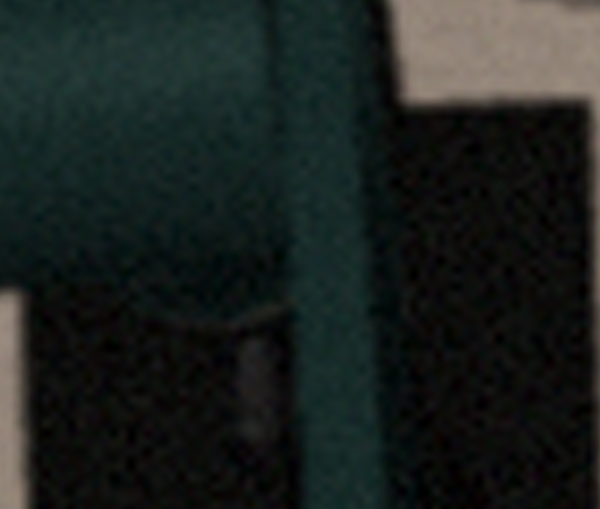

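jog_arm(offset=[[-0.002, 0.002, 0.03], [-0.002, 0.002, 0.06], [-0.002, 0.002, 0.085], [-0.002, 0.002, 0.1], [-0.002, 0.002, 0.103], [-0.002, 0.002, 0.103], [-0.002, 0.002, 0.103], [-0.002, 0.002, 0.103], [-0.002, 0.002, 0.103], [-0.002, 0.002, 0.103], [-0.002, 0.002, 0.103], [-0.002, 0.002, 0.103]], rotation=[[0, 0, 0], [0, 0, 0], [0, 0, 0], [0, 0, 0], [0, 0, 0], [0, 0, 0], [0, 0, 0], [0, 0, 0], [0, 0, 0], [0, 0, 0], [0, 0, 0], [0, 0, 0]], claw=[0.085, 0.085, 0.085, 0.085, 0.085, 0.06, 0.03, 0.03, 0.03, 0.03, 0.03, 0.03])

```text
time_s: 2.82
ee_pos: [0.6326, 0.1387, 0.0183]
ee_rot: [2.131, 2.306, 0.004]
force: [-0.5, 0.5, 7.6]
finger_gap: 0.0395
```

```bash
python3 - <<'E'
from h import *;from bench import *
go(sense(),.631,.1385,.17,4.5)
E
```

```text
at 2.8167 [0.6326 0.1387 0.0183] yaw 4.53 F [-0.49  0.52  7.57] gap 0.0395
offset [-0.     -0.0011 -0.1517] rot [ 0.0032 -0.0002  0.0005]
```

jog_arm(offset=[[0, 0, -0.02], [0, 0, -0.05], [0, 0, -0.085], [0, 0, -0.12], [0, 0, -0.13], [0, 0, -0.13]], rotation=[[0, 0, 0], [0, 0, 0], [0, 0, 0], [0, 0, 0], [0, 0, 0], [0, 0, 0]], claw=[0.03, 0.03, 0.03, 0.03, 0.03, 0.03])

```text
time_s: 3.32
ee_pos: [0.634, 0.1387, 0.1506]
ee_rot: [2.128, 2.303, 0.01]
force: [-0.3, 0.1, -1.0]
finger_gap: 0.0393
```

```bash
python3 - <<'E'
from h import *;from bench import *
go(sense(),.509,-.159,.15,-4)
E
```

```text
at 3.3167 [0.634  0.1387 0.1506] yaw 4.53 F [-0.26  0.1  -0.97] gap 0.0393
offset [-0.2869 -0.1481 -0.0007] rot [ 0.0081 -0.0008  0.1488]
```

jog_arm(offset=[[-0.287, -0.148, 0], [-0.287, -0.148, 0], [-0.287, -0.148, 0], [-0.287, -0.148, 0], [-0.287, -0.148, 0], [-0.287, -0.148, 0], [-0.287, -0.148, 0], [-0.287, -0.148, 0], [-0.287, -0.148, 0], [-0.287, -0.148, 0], [-0.287, -0.148, 0], [-0.287, -0.148, 0]], rotation=[[0, 0, 0.149], [0, 0, 0.149], [0, 0, 0.149], [0, 0, 0.149], [0, 0, 0.149], [0, 0, 0.149], [0, 0, 0.149], [0, 0, 0.149], [0, 0, 0.149], [0, 0, 0.149], [0, 0, 0.149], [0, 0, 0.149]], claw=[0.03, 0.03, 0.03, 0.03, 0.03, 0.03, 0.03, 0.03, 0.03, 0.03, 0.03, 0.03])

```text
time_s: 4.32
ee_pos: [0.506, -0.1582, 0.1454]
ee_rot: [-2.296, -2.142, 0.001]
force: [-0.3, 0.2, -1.9]
finger_gap: 0.0393
```

```bash
python3 - <<'E'
from h import *;from bench import *
go(sense(),.509,-.159,.095,-4)
f=grab_frame("scene");a=f["image"];np.savez("s1.npz",**f)
c=cv2.resize(a[130:290,180:400],None,fx=3.5,fy=3.5,interpolation=cv2.INTER_CUBIC);cv2.imwrite("pics/g2.png",c[:,:,::-1])
E
```

```text
at 4.3167 [ 0.506  -0.1582  0.1454] yaw -3.96 F [-0.35  0.18 -1.86] gap 0.0393
offset [-0.0007  0.0031  0.0504] rot [-0.0014 -0.0009  0.0007]
```

View pics/g2.png

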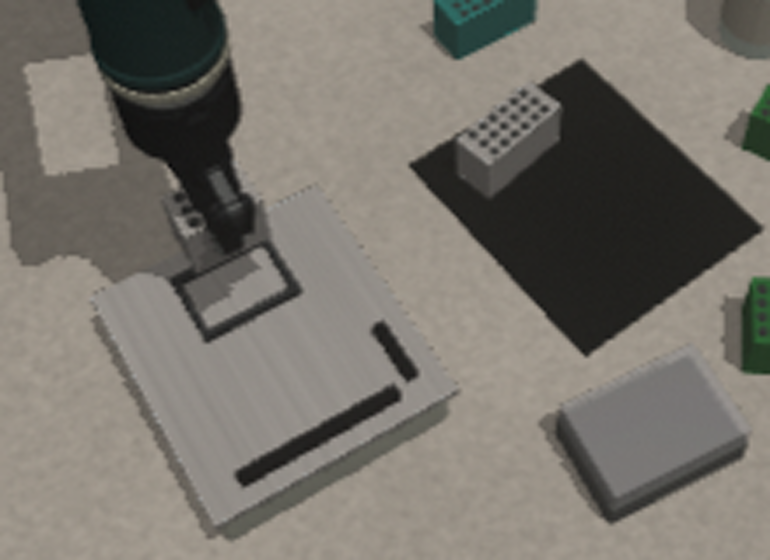

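Image: block held upright over the bay (bottom front corners about crop (195,275) and (268,237)); bay at (238,290). I compare this with the predicted corners.

```bash
python3 - <<'E'
from h import *
f=np.load("s1.npz")
def q(c,z,hx,hy,a):
    a=np.radians(a);R=np.array([[np.cos(a),-np.sin(a)],[np.sin(a),np.cos(a)]])
    w=np.array([[hx,hy],[hx,-hy],[-hx,-hy],[-hx,hy]])@R.T+c;return np.c_[w,np.full(4,z)]
cr=lambda p:((P(f,p)-[180,130])*3.5).round(1)
print("block bottom",cr(q([.506,-.1582],.130,.02,.03,-4)).tolist(),"top",cr(q([.506,-.1582],.18,.02,.03,-4)).tolist())
print("bay outer top",cr(q([.509,-.159],.068,.031,.041,-4)).tolist())
O=np.array([.5639,-.1627]);R=Ro.from_euler('z',-4,degrees=True).as_matrix()[:2,:2]
print("backstop",cr(q(O+R@[.09,-.005],.07,.005,.065,-4)).tolist())
print("long top",cr(q([.4997,.1127],.053,.02,.045,9.66)).tolist())
E
```

```text
block bottom [[268.7, 237.8], [194.1, 275.3], [170.3, 235.7], [243.8, 199.6]] top [[259.1, 198.7], [180.9, 237.2], [156.2, 196.7], [233.4, 159.7]]
bay outer top [[300.0, 288.7], [203.2, 338.9], [168.0, 279.1], [262.8, 231.6]]
backstop [[400.1, 393.9], [240.0, 483.5], [233.6, 472.2], [393.2, 383.5]]
long top [[561.1, 105.7], [488.4, 166.9], [454.0, 140.1], [526.8, 80.6]]
```

Predictions match within ~1 px. Descending.

jog_arm(offset=[[-0.001, 0.003, 0.01], [-0.001, 0.003, 0.025], [-0.001, 0.003, 0.038], [-0.001, 0.003, 0.05], [-0.001, 0.003, 0.058], [-0.001, 0.003, 0.063], [-0.001, 0.003, 0.066], [-0.001, 0.003, 0.067], [-0.001, 0.003, 0.067], [-0.001, 0.003, 0.067]], rotation=[[0, 0, 0], [0, 0, 0], [0, 0, 0], [0, 0, 0], [0, 0, 0], [0, 0, 0], [0, 0, 0], [0, 0, 0], [0, 0, 0], [0, 0, 0]], claw=[0.03, 0.03, 0.03, 0.03, 0.03, 0.03, 0.03, 0.03, 0.03, 0.03])

```text
time_s: 5.2
ee_pos: [0.5096, -0.1608, 0.0797]
ee_rot: [2.297, 2.142, 0.0]
force: [-0.3, 0.1, -1.7]
finger_gap: 0.0395
```

```bash
python3 - <<'E'
from h import *;from bench import *
go(sense(),.509,-.159,.0755,-4)
E
```

```text
at 5.2 [ 0.5096 -0.1608  0.0797] yaw -4.01 F [-0.3   0.08 -1.67] gap 0.0395
offset [ 0.0017 -0.0008  0.0042] rot [ 0.0009  0.0004 -0.0001]
```

jog_arm(offset=[[0.0015, -0.0005, 0.001], [0.0015, -0.0005, 0.002], [0.0015, -0.0005, 0.003], [0.0015, -0.0005, 0.004], [0.0015, -0.0005, 0.0045], [0.0015, -0.0005, 0.0045]], rotation=[[0, 0, 0], [0, 0, 0], [0, 0, 0], [0, 0, 0], [0, 0, 0], [0, 0, 0]], claw=[0.03, 0.03, 0.03, 0.03, 0.03, 0.03])

```text
time_s: 5.7
ee_pos: [0.5089, -0.1592, 0.0753]
ee_rot: [2.298, 2.142, 0.0]
force: [-0.8, 0.0, 3.4]
finger_gap: 0.0391
```

jog_arm(offset=[[0, 0, 0], [0, 0, 0], [0, 0, 0], [0, 0, 0], [0, 0, 0], [0, 0, -0.02], [0, 0, -0.05], [0, 0, -0.08], [0, 0, -0.1], [0, 0, -0.1]], rotation=[[0, 0, 0], [0, 0, 0], [0, 0, 0], [0, 0, 0], [0, 0, 0], [0, 0, 0], [0, 0, 0], [0, 0, 0], [0, 0, 0], [0, 0, 0]], claw=[0.07, 0.07, 0.07, 0.07, 0.07, 0.07, 0.07, 0.07, 0.085, 0.085])

```text
time_s: 6.53
ee_pos: [0.5117, -0.1604, 0.1791]
ee_rot: [2.292, 2.137, 0.005]
force: [-0.4, 0.1, 0.2]
finger_gap: 0.0849
```

```bash
python3 - <<'E'
from h import *;from bench import *
go(sense(),.4997,.1127,.175,9.66)
f=grab_frame("scene");a=f["image"];np.savez("s2.npz",**f)
c=cv2.resize(a[130:290,180:400],None,fx=3.5,fy=3.5,interpolation=cv2.INTER_CUBIC);cv2.imwrite("pics/g3.png",c[:,:,::-1])
E
```

```text
at 6.5333 [ 0.5117 -0.1604  0.1791] yaw -4.01 F [-0.38  0.06  0.24] gap 0.0849
offset [ 0.2716 -0.0311  0.0031] rot [ 0.0072  0.0039 -0.2386]
```

View pics/g3.png

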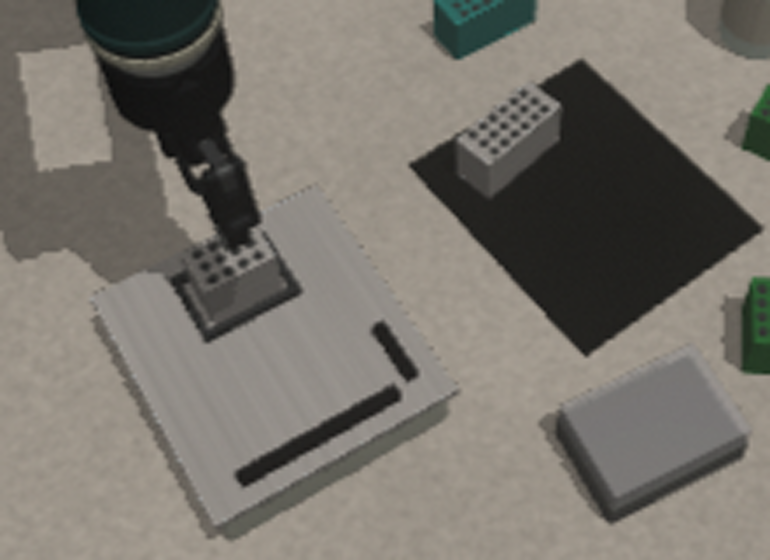

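Short block stands in the bay (crop (235,275)), clear of the fingers. Next, the long block.

jog_arm(offset=[[0.04, -0.005, 0], [0.08, -0.01, 0], [0.12, -0.015, 0], [0.16, -0.02, 0], [0.2, -0.025, 0], [0.235, -0.028, 0], [0.26, -0.031, 0], [0.27, -0.031, 0.02], [0.27, -0.031, 0.05], [0.27, -0.031, 0.07], [0.27, -0.031, 0.07], [0.27, -0.031, 0.07]], rotation=[[0, 0, -0.05], [0, 0, -0.1], [0, 0, -0.15], [0, 0, -0.2], [0, 0, -0.239], [0, 0, -0.239], [0, 0, -0.239], [0, 0, -0.239], [0, 0, -0.239], [0, 0, -0.239], [0, 0, -0.239], [0, 0, -0.239]], claw=[0.085, 0.085, 0.085, 0.085, 0.085, 0.085, 0.085, 0.085, 0.085, 0.085, 0.085, 0.085])

```text
time_s: 7.58
ee_pos: [0.4949, 0.1123, 0.1031]
ee_rot: [-2.024, -2.399, 0.005]
force: [-0.5, 0.5, -0.0]
finger_gap: 0.0849
```

```bash
python3 - <<'E'
from h import *;from bench import *
go(sense(),.4997,.1127,.0175,9.66)
E
```

```text
at 7.5833 [0.4949 0.1123 0.1031] yaw 9.69 F [-0.51  0.45 -0.01] gap 0.0849
offset [-0.0005  0.0052  0.0856] rot [-0.0047 -0.0003  0.0005]
```

jog_arm(offset=[[0, 0.004, 0.025], [0, 0.004, 0.05], [0, 0.004, 0.07], [0, 0.004, 0.08], [0, 0.004, 0.083], [0, 0.004, 0.083], [0, 0.004, 0.083], [0, 0.004, 0.083], [0, 0.004, 0.083], [0, 0.004, 0.083], [0, 0.004, 0.083], [0, 0.004, 0.083]], rotation=[[0, 0, 0], [0, 0, 0], [0, 0, 0], [0, 0, 0], [0, 0, 0], [0, 0, 0], [0, 0, 0], [0, 0, 0], [0, 0, 0], [0, 0, 0], [0, 0, 0], [0, 0, 0]], claw=[0.085, 0.085, 0.085, 0.085, 0.085, 0.06, 0.03, 0.03, 0.03, 0.03, 0.03, 0.03])

```text
time_s: 8.58
ee_pos: [0.5012, 0.1131, 0.023]
ee_rot: [2.025, 2.4, 0.001]
force: [-1.7, -0.1, 5.2]
finger_gap: 0.0388
```

jog_arm(offset=[[0, 0, -0.02], [0, 0, -0.05], [0, 0, -0.085], [0, 0, -0.12], [0, 0, -0.13], [0, 0, -0.13]], rotation=[[0, 0, 0], [0, 0, 0], [0, 0, 0], [0, 0, 0], [0, 0, 0], [0, 0, 0]], claw=[0.03, 0.03, 0.03, 0.03, 0.03, 0.03])

```text
time_s: 9.08
ee_pos: [0.5032, 0.1134, 0.1551]
ee_rot: [2.022, 2.397, 0.008]
force: [0.4, 0.6, -3.4]
finger_gap: 0.0389
```

```bash
python3 - <<'E'
from h import *;from bench import *
O=np.array([.5643,-.1627]);a=np.radians(-4);R=np.array([[np.cos(a),-np.sin(a)],[np.sin(a),np.cos(a)]])
h=O+R@[.065,.025];p=O+R@[.057,.017];print("home",h,"pre",p)
go(sense(),*p,.15,-4)
E
```

```text
home [ 0.63088558 -0.14229507] pre [ 0.62234701 -0.14971753]
at 9.0833 [0.5032 0.1134 0.1551] yaw 9.69 F [ 0.44  0.61 -3.36] gap 0.0389
offset [-0.2794  0.0731  0.0058] rot [ 7.500e-03 -2.000e-04  2.389e-01]
```

jog_arm(offset=[[-0.03, 0.01, 0], [-0.06, 0.02, 0], [-0.095, 0.03, 0], [-0.13, 0.04, 0], [-0.165, 0.05, 0], [-0.2, 0.06, 0], [-0.23, 0.07, 0], [-0.255, 0.072, 0], [-0.27, 0.072, 0], [-0.279, 0.072, 0], [-0.279, 0.072, 0], [-0.279, 0.072, 0]], rotation=[[0, 0, 0.04], [0, 0, 0.08], [0, 0, 0.12], [0, 0, 0.16], [0, 0, 0.2], [0, 0, 0.239], [0, 0, 0.239], [0, 0, 0.239], [0, 0, 0.239], [0, 0, 0.239], [0, 0, 0.239], [0, 0, 0.239]], claw=[0.03, 0.03, 0.03, 0.03, 0.03, 0.03, 0.03, 0.03, 0.03, 0.03, 0.03, 0.03])

```text
time_s: 10.08
ee_pos: [0.6173, -0.1487, 0.1506]
ee_rot: [-2.296, -2.14, 0.001]
force: [-1.1, 0.5, -3.6]
finger_gap: 0.0392
```

```bash
python3 - <<'E'
from h import *;from bench import *
go(sense(),.6223,-.1497,.0815,-4)
f=grab_frame("scene");a=f["image"];np.savez("s3.npz",**f)
c=cv2.resize(a[130:290,180:400],None,fx=3.5,fy=3.5,interpolation=cv2.INTER_CUBIC);cv2.imwrite("pics/g4.png",c[:,:,::-1])
E
```

```text
at 10.0833 [ 0.6173 -0.1487  0.1506] yaw -4.03 F [-1.14  0.53 -3.64] gap 0.0392
offset [-0.0007  0.0052  0.0691] rot [-0.0025 -0.0013 -0.0006]
```

View pics/g4.png

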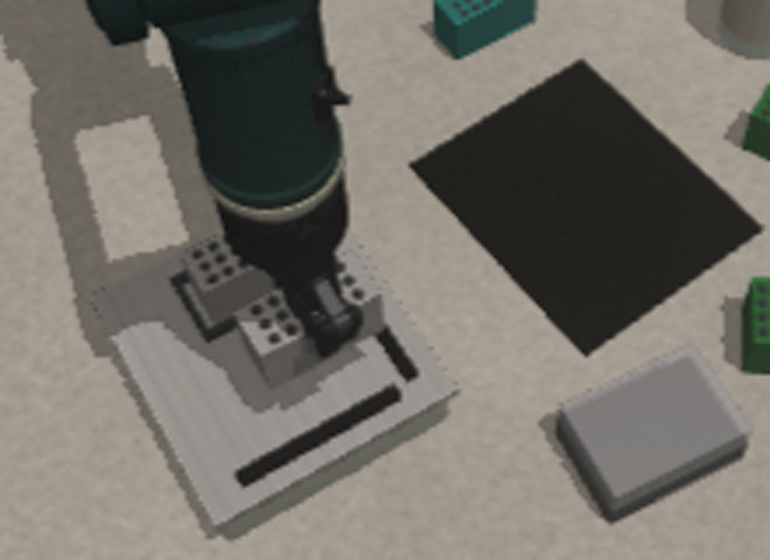

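Long block is held upright over the deck near the corner (crop (310,335)), both stops clear. Lowering to the deck.

jog_arm(offset=[[0, 0.003, 0.01], [0, 0.003, 0.025], [0, 0.003, 0.038], [0, 0.003, 0.05], [0, 0.003, 0.058], [0, 0.003, 0.062], [0, 0.003, 0.064], [0, 0.003, 0.064], [0, 0.003, 0.064]], rotation=[[0, 0, 0], [0, 0, 0], [0, 0, 0], [0, 0, 0], [0, 0, 0], [0, 0, 0], [0, 0, 0], [0, 0, 0], [0, 0, 0]], claw=[0.03, 0.03, 0.03, 0.03, 0.03, 0.03, 0.03, 0.03, 0.03])

```text
time_s: 10.88
ee_pos: [0.622, -0.1501, 0.0882]
ee_rot: [2.297, 2.142, 0.001]
force: [0.0, -0.5, -2.4]
finger_gap: 0.039
```

```bash
python3 - <<'E'
from h import *;from bench import *
go(sense(),.6223,-.1497,.080,-4)
E
```

```text
at 10.8833 [ 0.622  -0.1501  0.0882] yaw -4.01 F [ 0.04 -0.5  -2.36] gap 0.039
offset [0.0004 0.0002 0.0082] rot [ 0.0009  0.0003 -0.0002]
```

jog_arm(offset=[[0, 0, 0.0015], [0, 0, 0.003], [0, 0, 0.0045], [0, 0, 0.006], [0, 0, 0.007], [0, 0, 0.008], [0, 0, 0.008], [0, 0, 0.008]], rotation=[[0, 0, 0], [0, 0, 0], [0, 0, 0], [0, 0, 0], [0, 0, 0], [0, 0, 0], [0, 0, 0], [0, 0, 0]], claw=[0.03, 0.03, 0.03, 0.03, 0.03, 0.03, 0.03, 0.03])

```text
time_s: 11.55
ee_pos: [0.6216, -0.1501, 0.0801]
ee_rot: [2.298, 2.142, -0.0]
force: [-0.9, -0.0, 0.3]
finger_gap: 0.0394
```

jog_arm(offset=[[0, 0.001, 0], [0, 0.002, 0], [0, 0.003, 0], [0, 0.004, 0], [0, 0.005, 0], [0, 0.006, 0], [0, 0.007, 0], [0, 0.008, 0], [0, 0.009, 0], [0, 0.0095, 0], [0, 0.0095, 0], [0, 0.0095, 0]], rotation=[[0, 0, 0], [0, 0, 0], [0, 0, 0], [0, 0, 0], [0, 0, 0], [0, 0, 0], [0, 0, 0], [0, 0, 0], [0, 0, 0], [0, 0, 0], [0, 0, 0], [0, 0, 0]], claw=[0.03, 0.03, 0.03, 0.03, 0.03, 0.03, 0.03, 0.03, 0.03, 0.03, 0.03, 0.03])

```text
time_s: 12.55
ee_pos: [0.6287, -0.1506, 0.0801]
ee_rot: [-2.295, -2.14, 0.005]
force: [-8.7, 0.5, 11.7]
finger_gap: 0.0389
```

jog_arm(offset=[[0.001, 0, 0], [0.002, 0, 0], [0.003, 0, 0], [0.004, 0, 0], [0.005, 0, 0], [0.006, 0, 0], [0.007, 0, 0], [0.008, 0, 0], [0.009, 0, 0], [0.0095, 0, 0], [0.0095, 0, 0], [0.0095, 0, 0]], rotation=[[0, 0, 0], [0, 0, 0], [0, 0, 0], [0, 0, 0], [0, 0, 0], [0, 0, 0], [0, 0, 0], [0, 0, 0], [0, 0, 0], [0, 0, 0], [0, 0, 0], [0, 0, 0]], claw=[0.03, 0.03, 0.03, 0.03, 0.03, 0.03, 0.03, 0.03, 0.03, 0.03, 0.03, 0.03])

```text
time_s: 13.55
ee_pos: [0.6292, -0.1431, 0.0801]
ee_rot: [-2.297, -2.141, 0.008]
force: [-11.5, -7.0, 10.7]
finger_gap: 0.039
```

```bash
python3 - <<'E'
from h import *;from bench import *
s=sense();go(s,.6309,-.1423,.080,-4);print(s["torque"])
f=grab_frame("scene");a=f["image"];np.savez("s4.npz",**f)
c=cv2.resize(a[175:275,200:320],None,fx=6,fy=6,interpolation=cv2.INTER_CUBIC);cv2.imwrite("pics/g5.png",c[:,:,::-1])
E
```

```text
at 13.55 [ 0.6292 -0.1431  0.0801] yaw -4.01 F [-11.52  -7.    10.68] gap 0.039
offset [0.0009 0.0016 0.0001] rot [-0.0044  0.0028 -0.0002]
[-0.91135521  1.69637368 -0.15592888]
```

View pics/g5.png

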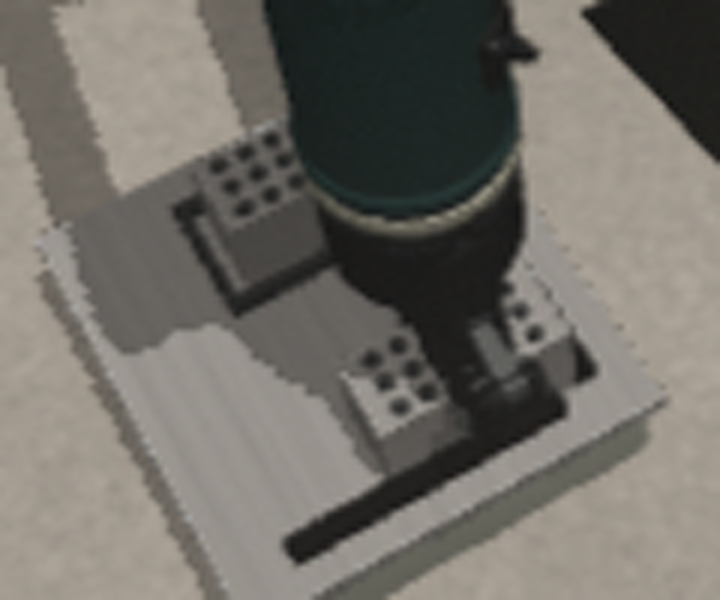

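Long block sits in the corner, along the back stop (front bottom corner at (385,478)) and end at the side stop (575,380). I press a little harder and check that it stays put.

jog_arm(offset=[[0.0005, 0.0003, 0], [0.001, 0.0006, 0], [0.0015, 0.001, 0], [0.002, 0.001, 0], [0.002, 0.001, 0], [0.002, 0.001, 0], [0.002, 0.001, 0], [0.002, 0.001, 0]], rotation=[[0, 0, 0], [0, 0, 0], [0, 0, 0], [0, 0, 0], [0, 0, 0], [0, 0, 0], [0, 0, 0], [0, 0, 0]], claw=[0.03, 0.03, 0.03, 0.03, 0.03, 0.03, 0.03, 0.03])

```text
time_s: 14.27
ee_pos: [0.6293, -0.143, 0.0802]
ee_rot: [-2.297, -2.142, 0.013]
force: [-13.6, -13.0, 11.8]
finger_gap: 0.0386
```

```bash
python3 - <<'E'
from h import *;from bench import *
s=sense();go(s,.6309,-.1423,.080,-4);print(s["torque"])
f=grab_frame("scene");print(sense()["force"])
def q(c,z,hx,hy,a):
    a=np.radians(a);R=np.array([[np.cos(a),-np.sin(a)],[np.sin(a),np.cos(a)]])
    w=np.array([[hx,hy],[hx,-hy],[-hx,-hy],[-hx,hy]])@R.T+c;return np.c_[w,np.full(4,z)]
cr=lambda p:((P(f,p)-[200,175])*6).round(0).tolist()
O=np.array([.5643,-.1627])
for d in(0,-.0015):
    print("home top",cr(q([.6309+d,-.1423],.110,.02,.045,-4)))
c=cv2.resize(f["image"][175:275,200:320],None,fx=6,fy=6,interpolation=cv2.INTER_CUBIC);cv2.imwrite("pics/g6.png",c[:,:,::-1])
E
```

```text
at 14.2667 [ 0.6293 -0.143   0.0802] yaw -4.0 F [-13.65 -12.98  11.81] gap 0.0386
offset [0.0009 0.0016 0.0002] rot [-0.0061  0.0054  0.0001]
[-1.87948565  2.26371707 -0.29373626]
[-13.46424687 -13.78802476  11.89597818]
home top [[570.0, 333.0], [377.0, 439.0], [332.0, 364.0], [522.0, 262.0]]
home top [[568.0, 330.0], [375.0, 436.0], [330.0, 361.0], [520.0, 259.0]]
```

View pics/g6.png

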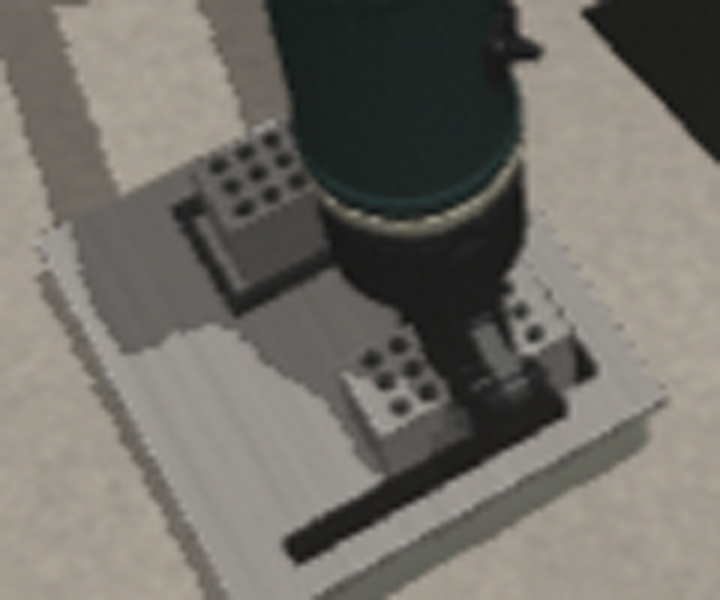

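The block didn't move under the extra push, and the forces rose on both axes. Its top corners, seen at (380,433) and (573,335), match the predicted home pose within about 1 source pixel. Handing in.

```bash
python3 -c "
from bench import *
print(hand_in());s=sense();print(s['time_s'],s['ee_pos'],s['force'],s['finger_gap'])"
```

```text
the job is handed in; nothing more can be done
None
the job is handed in; nothing more can be done
```

I set the short block upright in the ribbed bay and let it go. The long block stands in the corner of the stops, and the fingers are still gripping and pressing it. I handed the job in at about 14.3 s on the robot's clock.

**Last checks before handing in:**
- **Short block:** the later pictures show it standing inside the ribs, with the fingers well clear. I set it down within about 1 mm of the measured bay centre. I judged its final position by eye and did not measure it again.
- **Long block, push:** the force on the tool was about 13.5 N against the back stop and 13 N against the side stop. Some of that may be friction on the deck, because the arm was also pressing down with 10–15 N. When I pushed about 2 mm further, the force rose but the tool moved only about 0.1 mm, so the block is against both stops.
- **Long block, position:** the tool pose was within about 2 mm of the calculated home pose, turned to within 0.1 degree of my estimate of the shaker's angle. The top corners in the picture matched that pose to about 1 pixel.

**Disagreement:** the back stop was met about 1.6 mm earlier than my camera estimate, which is within the stated calibration error.

The bottle, tip box and beaker stayed off the arm's path, but I did not check their positions at the end. A reading I tried to take after handing in was refused, so I have no readings from the last second.

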